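Clip a price sign into its counter holder

ROBOT

A 7-joint arm with a two-finger parallel gripper is mounted at the origin on the work surface. World frame = base frame: x ahead of the robot, y to its left, z up, the work surface at z = 0. Lengths are in m, angles in rad, forces in N, time in s.
With the tool pointing down it reaches from about 0.4 to 0.85 m from the base axis. Payload 4.5 kg.
Tool frame: the origin (TCP) lies at the very end of the fingers, on their centre line; the grasp point (between the pads) lies 19 mm behind it (r.pinch_z is the distance from the TCP to the grasp point, in m); z points along the fingers, y is the line along which they close (so a half turn about z gives the same grasp; the last joint's range is limited). The gripper opens to 88 mm and grips with 3 to 60 N. Pads are 18 mm wide; open, the fingers measure 123 mm over their backs; the gripper's body (75 mm by 187 mm) begins 45 mm behind the grasp point.
Start: joints at [-1.182, 0.689, -0.195, 1.565, 0.157, 0.902, -0.215], TCP at [0.217, 0.586, 0.239] pointing down, gripper open.
Joint ranges: [-3.01, 3.01], [-0.46, 2.08], [-1.47, 1.51], [0.13, 2.56], [-1, 4.14], [0.04, 2.09], [-2.66, 2.66]. Speed limits (rad/s): [2.57, 2.57, 3.14, 3.14, 3.14, 3.14, 3.14].

INTERFACE

Orientations are given as a unit quaternion [x, y, z, w].
In Python, from plant import r, cams gives the robot as it stands.
- The arm moves only by the shell command python3 -m pendant 'ROWS' [FORCE]. ROWS is JSON, a list of rows, each a list of 3 entries, a list of its own where there are three numbers: the closure, from -1 (fully open) to 1 (shut), then the shift along the tool's x, y, z in mm, then the turn, a rotation vector about the tool's x, y, z in degrees. A call has 1 to 8 rows; each row shifts and turns the commanded pose from where the row before left it, along the tool's axes as they then stand; what a row does not reach is not made up. A row lasts 1/8 s, in which the tool goes at most 62.5 mm and 10.7 degrees, less where a joint would pass 70% of its speed; a pose out of reach is approached as far as the arm can. A call with a gripper value outside its range is refused whole. The fingers move at their own pace and stop on an object; FORCE is the grip in N (left out, the last holds). Time passes only in rows, so rows that do not move let the fingers close. It gives the time, the measured TCP pose, the force, the opening and the grip force at its end, in the units of the state.
- r.get_state(): the state, without advancing time (a new reading comes with each control period).
- cams.snapshot(name): name is "side" or "top" or "wrist"; returns a dict with "img" (400x640x3 uint8, red, green, blue), "camera_matrix" (3x3 intrinsics, pixels), "camera_from_world" (4x4, takes a point from world to camera coordinates); the wrist camera has in their place "tool_from_camera" (4x4, takes a point from camera to tool coordinates, whose origin is the TCP and whose axes are the flange's). Camera axes: x right, y up, looking along -z (the intrinsics and any distortion apply to the point x, -y, -z); pixel columns grow to the right and rows downward; lengths in m; the calibration is good to about 2 mm. A picture is of the moment at which its call begins: read the wrist's pose just before it. There is no depth.
- r.finish_job(): hands the job in; it is judged then, once.
The state is a dict: "clock": time; "q": joint angles; "qd": joint speeds; "joint_torque": joint torques, N m; "tool_pos": TCP position; "eef_rot": TCP orientation; "contact_force": force on the tool from outside, world axes, zero at the start; "moment": the same for the moment, N m; "opening": opening from 0.0 (shut) to 1.0 (fully open); "finger_force": force on a finger pad.
Only numpy, scipy, OpenCV 4.12 (cv2) and the standard library are available. Lean on these libraries where they do the work, as an engineer would, in place of code of your own. Each camera call takes 0.05 s, during which the arm holds its last target. There are 200 camera calls.

TASK

Put the yellow price sign into the metal holder: lift the red-knobbed spring clip until it stays open, slide the sign's foot flat between the guide rails with a light touch until it is fully home against the brass depth stop, without pushing the stop off its setting, then lower the clip gently onto the foot without letting it snap or forcing anything, and let go. Leave the green sign and the groceries alone.

Things in the scene. Friction and masses are not known exactly. Their poses are not given: they have to be found in the camera images.
- holder: Fixed metal sign holder. Origin at counter level below the shut clip's knob; x = direction a sign is pushed in (away from the robot, yaw within 0.3 rad), z up. Base plate 10 mm thick (top z=10), x=-110 to 125 mm, y=-45 to 45. Two dark guide rails, a spring clip and, in the rails under the clip, a brass depth stop. All mm below are in this frame.
- rail_mouth (a point): Middle of the mouth of the guide rails, on the base plate: x=-10, y=0, z=10 mm. The rails run from x=-10 to 55, 54 mm apart inside; inward lips 8 mm above the base plate leave 42 mm free (tops at z=21), so a sign's foot can only be slid in from the -x end. A mouth flaring by 0.3 rad each side leads in from x=-38.
- stop_zone (a point): Fixed point on the base plate, x=41, y=0, z=10 mm: middle of the zone in which the brass stop's face may be set, from x=28 to 54. The stop (18 mm wide, 12 high) is itself NOT measured: find it by touch. Only friction holds it: a push above about 6 N slides it off its setting, and more than 1.5 mm is a failure.
- clip (a joint): Hinge angle of the spring clip (rad): 0 shut on the bare base, about 0.11 resting on a sign's 5 mm foot, 1.6 fully open. Over-centre spring: below 0.8 it pulls shut, above 0.8 it pulls open and stays; 0.26 N m or about 4 N at the knob at either end. Let go more than about 4 mm above the foot it snaps down (over 8 rad/s); held in the fingers it can be lowered at about 1 rad/s.
- clip_hinge (a point): Centre of the clip's hinge: x=66, y=0, z=34 mm. The hinge axis is the holder's y; opening swings the knob up and towards +x. Two hinge posts (y=+-10 to +-17, up to z=46) stand beside it; a small spring strut runs from the clip's tail to rear posts at x=111 (up to z=40).
- clip_knob (a point): Centre of the red ball knob at the clip's free end: a ball 20 mm across. Pinched from above across the holder's y, it turns between the fingers but may creep up to 10 mm in them, so go by the angle or the force. Shut: 65 mm from the hinge towards -x and 14 mm above it (z=48). Fully open: z=99, 16 mm beyond the hinge in x; circle of 66.5 mm radius. The clip's arm is 12 mm wide, its pad presses at x=21.
- sign_grip (a point): Grip point of the YELLOW price sign (red panel), a rigid plastic L, about 100 g: flat foot 90 long (x), 50 wide, 5 mm thick; at its rear an upright 10 mm thick (x), 50 wide, 70 tall. Point: centre of the upright's thickness and width, 40 mm above the underside. x points along the foot to its leading edge, 85 mm ahead. Starts standing on its foot on the counter, left or right of the holder.
- sign_tip (a point): Middle of the leading edge of the yellow sign's foot, 2.5 mm above its underside; same axes.
- spare_grip (a point): Same point on the GREEN price sign, same shape, not wanted: leave it alone.
- sauce_mid (a point): Bystander, leave alone: brown sauce bottle, 52 mm across, 170 mm tall; the point is its centre.
- fishsauce_mid (a point): Bystander, leave alone: amber bottle, 56 mm across, 190 mm tall; the point is its centre.
- jar_mid (a point): Bystander, leave alone: reddish jar, 68 mm across, 85 mm tall; the point is its centre.
- tin_mid (a point): Bystander, leave alone: food tin with a blue label, 74 mm across, 100 mm tall; the point is its centre.
- teabox_mid (a point): Bystander, leave alone: green upright tea box, 70 x 100 x 120 mm; the point is its centre.
- noodlebox_mid (a point): Bystander, leave alone: orange noodle box, 120 x 90 x 60 mm; the point is its centre.
There are look-alikes about, which are no part of the job. What is shaped like the part that bears sign_grip but pink is not meant.

How it is judged:
By the outcome, as a careful person would: the job done as asked, in the order asked, and still so for the second after the job is handed in, with the robot touching nothing.
It also fails if it takes over 72 s, if anything falls off the work surface, if the arm or the gripper's body presses on something with over 40 N, if the wrist force passes 120 N, or if a joint passes its speed limit or range.

## Working session

There is one attempt and no reset: what is moved stays moved. The work goes in short steps, Python scripts to look and compute and a shell command to move; the robot and the scene stay as the last step left them, time stands still between calls to the robot, and variables do not carry over. Pictures are saved under pics/ and viewed, at most 13 in all, crops included, and the job is handed in when it is done.

```bash
ls; mkdir -p pics; python3 - <<'E'
from plant import r,cams
import cv2,numpy as np
s=r.get_state();print({k:np.round(v,3).tolist() for k,v in s.items()},r.pinch_z)
ims=[]
for n in("side","top","wrist"):
    d=cams.snapshot(n);cv2.imwrite(f"pics/{n}0.png",d["img"][:,:,::-1]);ims.append(d["img"][:,:,::-1])
    np.savez(f"pics/{n}0.npz",**d)
    for k in d:
        if k!="img":print(n,k,np.round(d[k],3).tolist())
E
```

```text
pics
{'clock': 0.0, 'q': [-1.182, 0.69, -0.195, 1.566, 0.157, 0.903, -0.215], 'qd': [-0.001, 0.001, 0.001, -0.0, -0.001, -0.0, 0.001], 'joint_torque': [-0.0, -52.755, -1.267, -15.343, -0.053, 0.006, 0.0], 'tool_pos': [0.217, 0.585, 0.238], 'eef_rot': [0.176, 0.984, -0.001, -0.0], 'contact_force': [0.351, -0.203, 0.782], 'moment': [-0.018, -0.016, -0.015], 'finger_force': 0.0, 'opening': 1.002} 0.0187
side camera_matrix [[386.07, 0.0, 320.919], [0.0, 386.07, 192.673], [0.0, 0.0, 1.0]]
side camera_from_world [[0.961, -0.277, -0.005, -0.49], [0.197, 0.67, 0.715, -0.145], [-0.195, -0.688, 0.699, -1.1], [0.0, 0.0, 0.0, 1.0]]
top camera_matrix [[461.695, 0.0, 314.417], [0.0, 461.695, 206.951], [0.0, 0.0, 1.0]]
top camera_from_world [[-0.026, -1.0, -0.003, 0.005], [0.991, -0.026, 0.132, -0.523], [-0.132, 0.001, 0.991, -1.216], [0.0, 0.0, 0.0, 1.0]]
wrist camera_matrix [[311.122, 0.0, 319.673], [0.0, 311.122, 198.832], [0.0, 0.0, 1.0]]
wrist tool_from_camera [[-0.001, 0.954, 0.3, 0.077], [1.0, 0.001, 0.0, 0.002], [-0.0, 0.3, -0.954, -0.147], [0.0, 0.0, 0.0, 1.0]]
```

View pics/side0.png

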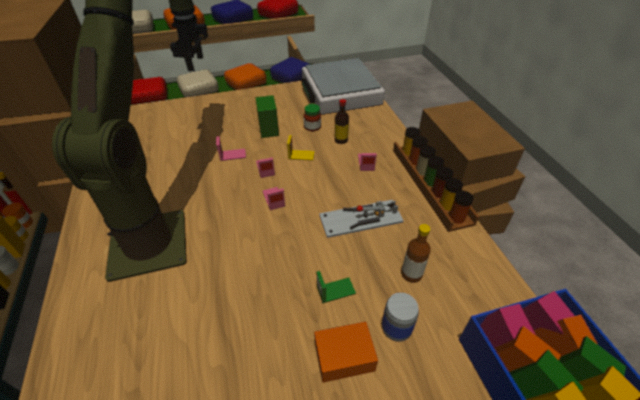

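View pics/top0.png

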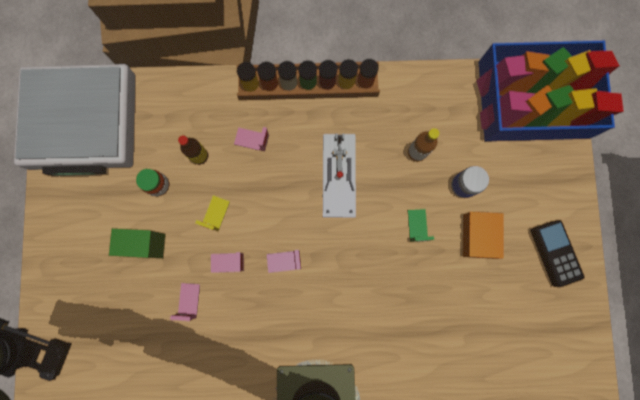

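The side view shows the holder around (362,217), the yellow sign at (300,150) and the green one at (335,287). In the top view the holder is at (340,175) with its red knob at (340,174). The yellow sign is at (214,213), with its upright at the lower-left end.

```bash
cat > lib.py <<'E'
import numpy as np,cv2
from scipy.spatial.transform import Rotation as R
def snap(n,tag=None):
    from plant import r,cams
    s=r.get_state();d=cams.snapshot(n)
    if n=="wrist":
        T=np.eye(4);T[:3,:3]=R.from_quat(s["eef_rot"]).as_matrix();T[:3,3]=s["tool_pos"]
        d["wfc"]=T@d["tool_from_camera"]
    else: d["wfc"]=np.linalg.inv(d["camera_from_world"])
    if tag: cv2.imwrite(f"pics/{tag}.png",d["img"][:,:,::-1])
    return d
def ray(d,uv):
    uv=np.atleast_2d(np.asarray(uv,float));K=d["camera_matrix"]
    v=np.c_[(uv[:,0]-K[0,2])/K[0,0],-(uv[:,1]-K[1,2])/K[1,1],-np.ones(len(uv))]
    return d["wfc"][:3,3],v@d["wfc"][:3,:3].T
def plane(d,uv,z):
    o,v=ray(d,uv);return o+v*((z-o[2])/v[:,2])[:,None]
def tri(obs):
    A=np.zeros((3,3));b=np.zeros(3);L=[]
    for d,uv in obs:
        o,v=ray(d,uv);v=v[0]/np.linalg.norm(v[0]);P=np.eye(3)-np.outer(v,v);A+=P;b+=P@o;L.append((o,P))
    x=np.linalg.solve(A,b);return x,[np.linalg.norm(P@(x-o)) for o,P in L]
def proj(d,p):
    c=np.linalg.inv(d["wfc"])@np.r_[p,1];K=d["camera_matrix"]
    return K[0,0]*c[0]/-c[2]+K[0,2],-K[1,1]*c[1]/-c[2]+K[1,2]
def mask(d,lo,hi,box=None):
    h=cv2.cvtColor(d["img"],cv2.COLOR_RGB2HSV);m=cv2.inRange(h,np.array(lo),np.array(hi))
    if box: k=np.zeros_like(m);x0,y0,x1,y1=box;k[y0:y1,x0:x1]=255;m&=k
    return m
def blobs(m,amin=15):
    cs=cv2.findContours(m,cv2.RETR_EXTERNAL,cv2.CHAIN_APPROX_NONE)[0]
    return sorted([c for c in cs if cv2.contourArea(c)>=amin],key=cv2.contourArea,reverse=True)
def cen(c):
    m=cv2.moments(c);return m["m10"]/m["m00"],m["m01"]/m["m00"]
E
python3 - <<'E'
from lib import *
t=snap("top");s=snap("side")
# yellow sign
for n,d,b in(("t",t,(180,180,250,240)),("s",s,(275,125,330,175))):
    m=mask(d,(22,120,90),(35,255,255),b)
    for c in blobs(m): print(n,"yel",cen(c),cv2.contourArea(c),np.round(plane(d,cv2.boxPoints(cv2.minAreaRect(c)),.005),3).tolist())
kn=[]
for n,d,b in(("t",t,(320,160,360,190)),("s",s,(340,200,375,225))):
    h=mask(d,(0,150,80),(8,255,255),b)|mask(d,(170,150,80),(180,255,255),b)
    for c in blobs(h,4): print(n,"red",cen(c),cv2.contourArea(c))
    kn.append((d,cen(blobs(h,4)[0])))
print("knob",tri(kn))
m=mask(t,(0,0,110),(180,60,255),(315,125,365,225));m=cv2.morphologyEx(m,cv2.MORPH_CLOSE,np.ones((9,9)))
c=blobs(m)[0];q=plane(t,cv2.boxPoints(cv2.minAreaRect(c)),.010);print("plate",cv2.minAreaRect(c),np.round(q,4).tolist(),q.mean(0))
E
```

```text
t yel (214.3764510779436, 213.17164179104478) 603.0 [[0.491, 0.324, 0.005], [0.578, 0.29, 0.005], [0.55, 0.225, 0.005], [0.463, 0.26, 0.005]]
s yel (300.1519174041298, 153.18362831858408) 226.0 [[0.44, 0.311, 0.005], [0.499, 0.394, 0.005], [0.567, 0.255, 0.005], [0.508, 0.183, 0.005]]
t red (339.11538461538464, 174.07692307692307) 13.0
s red (359.5, 208.0) 18.0
knob (array([ 0.60787398, -0.07740903,  0.04575449]), [np.float64(0.0016549669019197656), np.float64(0.0016549669019197734)])
plate ((339.0, 175.5), (83.0, 32.0), 90.0) [[0.7331, -0.0381, 0.01], [0.7307, -0.1283, 0.01], [0.4954, -0.1196, 0.01], [0.4977, -0.0315, 0.01]] [ 0.61422917 -0.07937746  0.01      ]
```

```bash
python3 -m pendant '[[-1,[-40,-26,0],[0,0,0]],[-1,[-40,-26,0],[0,0,0]],[-1,[-40,-26,0],[0,0,0]],[-1,[-40,-26,0],[0,0,0]],[-1,[-40,-26,0],[0,0,0]],[-1,[-40,-26,0],[0,0,0]],[-1,[-40,-26,0],[0,0,0]],[-1,[-40,-26,0],[0,0,0]]]' 20
python3 -m pendant '[[-1,[0,0,0],[0,0,0]],[-1,[0,0,0],[0,0,0]]]'
python3 - <<'E'
from lib import *
d=snap("wrist","w1")
m=mask(d,(22,120,70),(35,255,255))
for c in blobs(m,60): print(cen(c),cv2.contourArea(c),cv2.minAreaRect(c))
E
```

```text
clock: 1.25
tool_pos: [0.4458, 0.2786, 0.2388]
eef_rot: [0.176, 0.984, 0.0, 0.0]
contact_force: [0.4, 0.7, 1.2]
opening: 0.999
finger_force: 0.0
clock: 1.5
tool_pos: [0.4446, 0.2805, 0.2387]
eef_rot: [0.176, 0.984, 0.0, -0.0]
contact_force: [-0.5, 0.8, -0.3]
opening: 1.001
finger_force: 0.0
(328.5396758871193, 218.33487007544008) 2386.0 ((330.0, 219.0), (64.0, 44.0), 90.0)
```

View pics/w1.png

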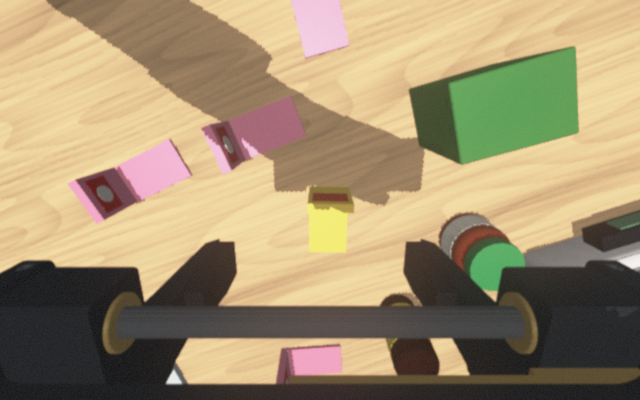

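The wrist view shows the yellow sign at (328,218): upright with the red panel at rows 186–208, leading edge at row 252, almost aligned with the tool. I'll measure it and move to the holder.

```bash
python3 -m pendant '[[-1,[-30,-37,0],[0,0,0]],[-1,[-30,-37,0],[0,0,0]],[-1,[-30,-37,0],[0,0,0]],[-1,[-30,-37,0],[0,0,0]],[-1,[-30,-37,0],[0,0,0]],[-1,[-30,-37,0],[0,0,0]],[-1,[-30,-37,0],[0,0,0]],[-1,[-30,-37,0],[0,0,0]]]'
python3 -m pendant '[[-1,[0,0,0],[0,0,-10]],[-1,[0,0,0],[0,0,-10.3]],[-1,[0,0,0],[0,0,0]]]'
python3 - <<'E'
from lib import *
d=snap("wrist","w2")
c0=cv2.imread("pics/w2.png")
h=mask(d,(0,150,70),(8,255,255))|mask(d,(170,150,70),(180,255,255))
for c in blobs(h,30): print("red",cen(c),cv2.contourArea(c),cv2.minEnclosingCircle(c))
print(proj(d,[.608,-.077,.048]))
E
```

```text
clock: 2.55
tool_pos: [0.5679, -0.0803, 0.2388]
eef_rot: [0.175, 0.985, 0.001, 0.0]
contact_force: [0.4, 1.1, -0.4]
opening: 1.001
finger_force: 0.0
clock: 2.92
tool_pos: [0.5673, -0.0793, 0.2386]
eef_rot: [-0.0, 1.0, 0.001, 0.0]
contact_force: [0.4, 0.1, 0.2]
opening: 1.001
finger_force: 0.0
red (481.9075907590759, 281.8184818481848) 50.5 ((483.0, 280.5), 9.962529182434082)
(np.float64(319.97573586604534), np.float64(208.275183749054))
```

View pics/w2.png

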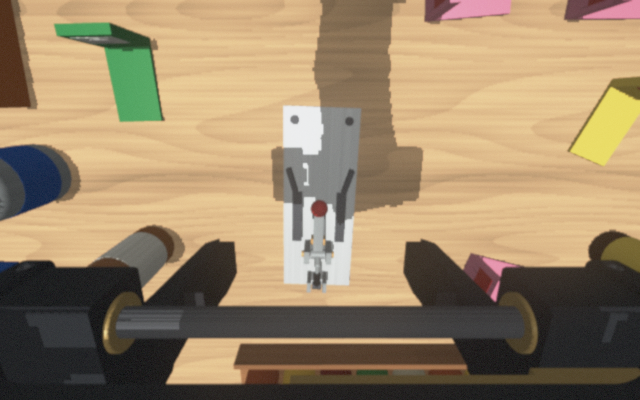

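The holder plate spans (284,107)–(350,284), the knob is at (319,208), the clip posts sit around (318,250), and the rails are at columns 297 and 340.

```bash
cat > meas.py <<'E'
from lib import *
d=snap("wrist")
K=mask(d,(0,110,40),(9,255,255),(290,180,350,235))|mask(d,(168,110,40),(180,255,255),(290,180,350,235))
c=blobs(K,30)[0];k=cen(c);print("knob px",k,cv2.minEnclosingCircle(c))
t=snap("top");s=snap("side");o=[(d,k)]
for e,b in((t,(320,160,360,190)),(s,(340,200,375,225))):
    h=mask(e,(0,140,70),(8,255,255),b)|mask(e,(170,140,70),(180,255,255),b);o.append((e,cen(blobs(h,4)[0])))
print("knob tri",tri(o), "wrist+side",tri([o[0],o[2]])[0])
# plate edges: low saturation
hsv=cv2.cvtColor(d["img"],cv2.COLOR_RGB2HSV)
m=mask(d,(0,0,60),(180,45,255),(265,95,380,300))
def edge(rows,side):
    P=[]
    for v in rows:
        x=np.where(m[v])[0]
        if len(x): P.append((x.min()-.5 if side<0 else x.max()+.5,v))
    P=plane(d,P,.010)[:,:2]
    for _ in range(3):
        a=np.polyfit(P[:,0],P[:,1],1);r_=P[:,1]-np.polyval(a,P[:,0]);P=P[abs(r_)<=max(1.5*np.median(abs(r_)),4e-4)]
    return a,len(P),P[:,0].min(),P[:,0].max()
for sd in(-1,1): print("edge",sd,edge(range(112,280,2),sd))
for cs in(range(290,345,3),):
    top=[];bot=[]
    for u in cs:
        y=np.where(m[:,u])[0];top.append((u,y.min()-.5));bot.append((u,y.max()+.5))
    print("ends x",np.median(plane(d,top,.01),0),np.median(plane(d,bot,.01),0))
# dark rails
g=hsv[:,:,2];mm=((g<75)&(m>0)|(g<55)).astype(np.uint8)*255;k=np.zeros_like(mm);k[165:245,280:362]=255
for c in blobs(mm&k,30): print("dark",cv2.minAreaRect(c),cv2.contourArea(c))
E
python3 meas.py
```

```text
knob px (319.23793490460156, 208.35016835016836) ((318.8166809082031, 208.35000610351562), 7.667529582977295)Traceback (most recent call last):
  File "meas.py", line 7, in <module>
    h=mask(e,(0,140,70),(8,255,255),b)|mask(e,(170,140,70),(180,255,255),b);o.append((e,cen(blobs(h,4)[0])))
                                                                                            ~~~~~~~~~~^^^
IndexError: list index out of range
```

```bash
sed -i 's/^t=snap.*$/ld=lambda n:(lambda q:{**q,"wfc":np.linalg.inv(q["camera_from_world"])})(dict(np.load(f"pics\/{n}0.npz")))\nt=ld("top");s=ld("side");o=[(d,k)]/' meas.py; python3 meas.py
```

```text
knob px (319.9513888888889, 208.41782407407405) ((319.8333435058594, 208.5), 7.546247482299805)
knob tri (array([ 0.60799737, -0.07798835,  0.04642449]), [np.float64(0.0006872114455783881), np.float64(0.0015691582608532136), np.float64(0.002220090803388994)]) wrist+side [ 0.60698278 -0.07820315  0.04694094]
edge -1 (array([-0.02941906, -0.10558363]), 49, np.float64(0.5025970143245745), np.float64(0.7224970054754366))
edge 1 (array([-0.03188183, -0.01370105]), 52, np.float64(0.5027909827185043), np.float64(0.7227016654402921))
ends x [ 0.4954404  -0.08142724  0.01      ] [ 0.73291753 -0.0825751   0.01      ]
dark ((343.7837219238281, 194.10394287109375), (8.469707489013672, 50.218624114990234), 12.994616508483887) 145.5
```

```bash
python3 -m pendant '[[-1,[-20,0,30],[0,0,1.8]],[-1,[-20,2,40],[0,0,0]],[-1,[0,0,50],[0,0,0]],[-1,[0,0,50],[0,0,0]],[-1,[0,0,39],[0,0,0]],[-1,[0,0,0],[0,0,0]]]'
```

```text
clock: 3.92
tool_pos: [0.6049, -0.0793, 0.0271]
eef_rot: [0.016, 1.0, -0.0, -0.003]
contact_force: [-1.4, 0.6, 0.1]
opening: 1.002
finger_force: 0.0
```

```bash
python3 -m pendant '[[-1,[-2,1,-2],[0,0,0]],[1,[0,0,0],[0,0,0]],[1,[0,0,0],[0,0,0]],[1,[0,0,0],[0,0,0]],[1,[0,0,0],[0,0,0]]]' 25; python3 -m pendant '[[1,[0,0,0],[0,0,0]],[1,[0,0,0],[0,0,0]]]'
```

```text
clock: 4.55
tool_pos: [0.6093, -0.0788, 0.032]
eef_rot: [0.016, 1.0, 0.0, 0.0]
contact_force: [0.6, 0.2, 0.1]
opening: 0.574
finger_force: 0.0
clock: 4.8
tool_pos: [0.6092, -0.0787, 0.0316]
eef_rot: [0.016, 1.0, 0.0, -0.0]
contact_force: [-0.5, -0.2, -1.1]
opening: 0.344
finger_force: 0.0
```

```bash
python3 -m pendant '[[1,[1,0,2],[0,0,0]],[1,[0,0,0],[0,0,0]],[1,[0,0,0],[0,0,0]]]'
```

```text
clock: 5.18
tool_pos: [0.6085, -0.0799, 0.0298]
eef_rot: [0.016, 1.0, -0.001, 0.0]
contact_force: [0.9, -3.5, 2.4]
opening: 0.212
finger_force: 25.0
```

```bash
python3 -m pendant '[[1,[-2.4,0,-8.5],[0,0,0]],[1,[-3.6,0,-8.1],[0,0,0]],[1,[-4.6,0,-7.6],[0,0,0]],[1,[-5.5,0,-6.9],[0,0,0]]]'; python3 -m pendant '[[1,[-6.5,0,-6.1],[0,0,0]],[1,[-7.2,0,-5.2],[0,0,0]],[1,[-7.8,0,-4.2],[0,0,0]],[1,[-8.2,0,-3.1],[0,0,0]]]'
```

```text
clock: 5.68
tool_pos: [0.6227, -0.0803, 0.0607]
eef_rot: [0.016, 1.0, -0.001, -0.002]
contact_force: [-0.2, -5.9, -6.4]
opening: 0.21
finger_force: 25.0
clock: 6.18
tool_pos: [0.6532, -0.0813, 0.0804]
eef_rot: [0.016, 1.0, -0.001, -0.001]
contact_force: [-0.3, -5.2, -0.8]
opening: 0.211
finger_force: 25.0
```

```bash
python3 -m pendant '[[1,[-8.7,-1,-2],[0,0,0]],[1,[-8.8,0,-0.8],[0,0,0]],[1,[-8.9,0,0.4],[0,0,0]],[1,[-8.7,0,1.5],[0,0,0]],[1,[0,0,0],[0,0,0]]]'
```

```text
clock: 6.8
tool_pos: [0.6883, -0.0824, 0.0811]
eef_rot: [0.016, 1.0, -0.0, -0.001]
contact_force: [-3.4, -4.4, 10.2]
opening: 0.212
finger_force: 25.0
```

```bash
python3 -m pendant '[[1,[0,0,-1],[0,0,0]],[-1,[0,0,0],[0,0,0]],[-1,[0,0,0],[0,0,0]],[-1,[0,0,0],[0,0,0]],[-1,[0,0,-20],[0,0,0]],[-1,[10,0,-50],[0,0,0]],[-1,[40,0,-50],[0,0,0]],[-1,[50,0,-20],[0,0,0]]]'
python3 -m pendant '[[-1,[25,0,-10],[0,0,0]],[-1,[0,0,0],[0,0,0]]]'
python3 - <<'E'
from lib import *
d=snap("wrist","w3")
cv2.imwrite("pics/w3c.png",cv2.resize(d["img"][90:320,220:420,::-1],None,fx=2.5,fy=2.5,interpolation=cv2.INTER_CUBIC))
E
```

```text
clock: 7.8
tool_pos: [0.5918, -0.0785, 0.2245]
eef_rot: [0.016, 1.0, 0.0, 0.004]
contact_force: [-0.1, -0.1, -0.1]
opening: 0.98
finger_force: 0.0
clock: 8.05
tool_pos: [0.5646, -0.0784, 0.2326]
eef_rot: [0.016, 1.0, -0.0, 0.001]
contact_force: [0.5, -0.5, 0.5]
opening: 0.997
finger_force: 0.0
```

View pics/w3c.png

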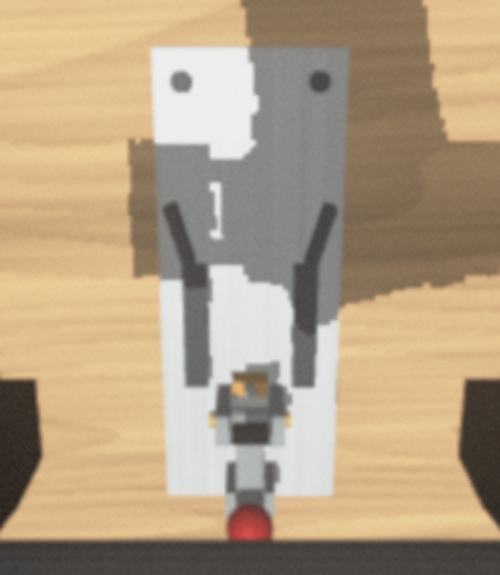

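The clip stays open: red knob at crop (250,520), brass stop at about crop (250,380). Next is the sign pose from the earlier wrist picture.

```bash
cat > sign.py <<'E'
from lib import *
def feats(d,box):
    m=mask(d,(20,90,50),(36,255,255),box);m=cv2.morphologyEx(m,cv2.MORPH_CLOSE,np.ones((3,3)))
    c=blobs(m)[0];a=c[:,0,:].astype(float)
    hull=cv2.convexHull(c);ap=cv2.approxPolyDP(hull,3,True)[:,0]
    return c,ap
if __name__=="__main__":
    q=dict(np.load("pics/wrist0.npz"));T=np.eye(4);T[:3,:3]=R.from_quat([.176,.984,0,0]).as_matrix();T[:3,3]=[.4446,.2805,.2387]
    d={"img":cv2.imread("pics/w1.png")[:,:,::-1].copy(),"camera_matrix":q["camera_matrix"],"wfc":T@q["tool_from_camera"]}
    c,ap=feats(d,(290,170,370,262));print(ap.tolist())
    for u in ap: print(u,np.round(plane(d,u,.005),4)[0],np.round(plane(d,u,.070),4)[0])
    s=snap("top");k=np.load("pics/w3.npz") if 0 else None
    from plant import r
    d3=q|{"img":cv2.imread("pics/w3.png")[:,:,::-1].copy()};T[:3,:3]=R.from_quat([.016,1,0,0]).as_matrix();T[:3,3]=[.5646,-.0784,.2326]
    # brass stop
    d3["wfc"]=T@q["tool_from_camera"]
    H=np.array([.607,-.078]);e=np.array([np.cos(-.031),np.sin(-.031)])
    for z in(.010,.022): print("stop x",z,(plane(d3,(320,238.8),z)[0,:2]-H)@e)
E
python3 sign.py
```

```text
[[310, 187], [349, 189], [355, 205], [356, 236], [346, 253], [303, 254], [299, 239]]
[310 187] [0.4658 0.2617 0.005 ] [0.4499 0.2698 0.07  ]
[349 189] [0.4855 0.3071 0.005 ] [0.4662 0.3075 0.07  ]
[355 205] [0.5085 0.3075 0.005 ] [0.4853 0.3078 0.07  ]
[356 236] [0.5503 0.295  0.005 ] [0.5199 0.2975 0.07  ]
[346 253] [0.5694 0.2744 0.005 ] [0.5358 0.2804 0.07  ]
[303 254] [0.5505 0.2192 0.005 ] [0.5201 0.2346 0.07  ]
[299 239] [0.5279 0.2223 0.005 ] [0.5014 0.2371 0.07  ]
stop x 0.01 0.050610625772945554
stop x 0.022 0.04507499432754599
```

```bash
sed -i 's/(20,90,50),(36,255,255)/(22,130,60),(36,255,255)/; s/approxPolyDP(hull,3/approxPolyDP(hull,1.5/' sign.py; python3 sign.py
```

```text
[[311, 188], [347, 188], [352, 203], [352, 211], [343, 250], [313, 250], [311, 248], [308, 204]]
[311 188] [0.4675 0.2624 0.005 ] [0.4513 0.2704 0.07  ]
[347 188] [0.4833 0.3052 0.005 ] [0.4644 0.3059 0.07  ]
[352 203] [0.5045 0.3048 0.005 ] [0.482  0.3055 0.07  ]
[352 211] [0.5149 0.3013 0.005 ] [0.4906 0.3026 0.07  ]
[343 250] [0.5637 0.2721 0.005 ] [0.5311 0.2784 0.07  ]
[313 250] [0.5496 0.2341 0.005 ] [0.5194 0.2469 0.07  ]
[311 248] [0.5459 0.2326 0.005 ] [0.5163 0.2457 0.07  ]
[308 204] [0.4861 0.2512 0.005 ] [0.4667 0.2611 0.07  ]
stop x 0.01 0.050610625772945554
stop x 0.022 0.04507499432754599
```

```bash
python3 -m pendant '[[-1,[14,45,0],[0,0,0]],[-1,[14,45,0],[0,0,0]],[-1,[14,45,0],[0,0,0]],[-1,[14,45,0],[0,0,0]],[-1,[14,45,0],[0,0,0]],[-1,[14,45,0],[0,0,0]],[-1,[14,45,0],[0,0,0]],[-1,[14,45,0],[0,0,0]]]'
python3 -m pendant '[[-1,[0,0,40],[0,0,9.2]],[-1,[0,0,40],[0,0,9.2]],[-1,[0,0,0],[0,0,0]]]'
python3 - <<'E'
from lib import *
d=snap("wrist","w4")
cv2.imwrite("pics/w4c.png",cv2.resize(d["img"][130:330,220:420,::-1],None,fx=3,fy=3,interpolation=cv2.INTER_CUBIC)); np.save("pics/w4.npy",d["wfc"])
E
```

```text
clock: 9.2
tool_pos: [0.4649, 0.2875, 0.2295]
eef_rot: [0.016, 1.0, 0.0, -0.0]
contact_force: [1.0, 0.5, -0.6]
opening: 1.002
finger_force: 0.0
clock: 9.57
tool_pos: [0.4634, 0.2848, 0.1474]
eef_rot: [0.174, 0.985, -0.002, -0.002]
contact_force: [-0.3, 0.2, 0.0]
opening: 0.998
finger_force: 0.0
```

View pics/w4c.png

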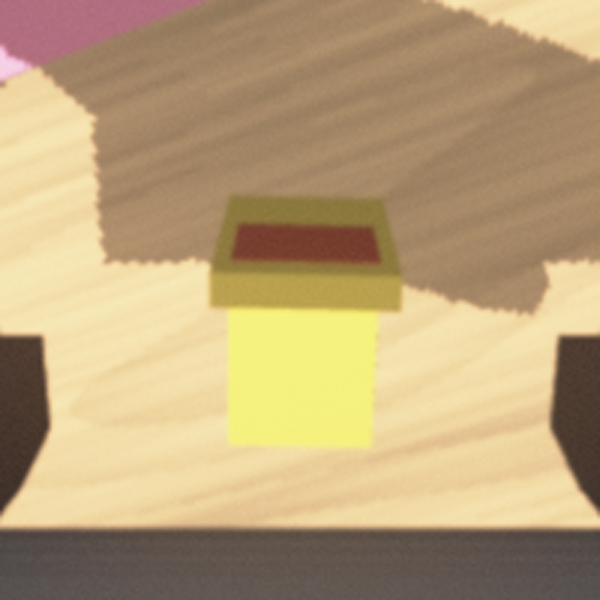

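The crop shows the upright's top face at (210,275)–(401,311), its rear bottom edge at (230,197)–(382,199), and the foot's leading edge at (228,446)–(372,448).

```bash
python3 - <<'E'
from lib import *
q=dict(np.load("pics/wrist0.npz"));d={"camera_matrix":q["camera_matrix"],"wfc":np.load("pics/w4.npy")}
T=np.eye(4);T[:3,:3]=R.from_quat([.176,.984,0,0]).as_matrix();T[:3,3]=[.4446,.2805,.2387]
d1={**d,"wfc":T@q["tool_from_camera"]}
f=lambda x,y:(220+x/3,130+y/3)
P=lambda p,z:plane(d,f(*p),z)[0]
fl,fr=P((228,446),.005),P((372,448),.005);rl,rr=P((230,197),0),P((382,199),0)
tl,tr=P((210,275),.07),P((401,273),.07);bl,br=P((210,308),.07),P((401,311),.07)
for n,a,b in(("lead",fl,fr),("rearbot",rl,rr),("toprear",tl,tr),("topfront",bl,br)):
    m=(a+b)/2;e=b-a;print(n,np.round(m,4),"w",np.linalg.norm(e).round(4),"yaw",np.arctan2(-e[0],e[1]).round(3))
tip=(fl+fr)/2;rb=(rl+rr)/2;v=tip-rb;print("axis yaw",np.arctan2(v[1],v[0]),np.linalg.norm(v[:2]))
print("height of leading edge, two views",tri([(d,f(300,447)),(d1,(328.5,252))]),"upright top",tri([(d,f(305,274)),(d1,(329.8,208))]))
E
```

```text
lead [0.5596 0.2512 0.005 ] w 0.0508 yaw -0.364
rearbot [0.4755 0.2841 0.    ] w 0.05 yaw -0.363
toprear [0.4748 0.284  0.07  ] w 0.0492 yaw -0.338
topfront [0.4841 0.2806 0.07  ] w 0.0498 yaw -0.366
axis yaw -0.3723712007019372 0.0902593372416027
height of leading edge, two views (array([0.55532331, 0.25343847, 0.013111  ]), [np.float64(0.0006045665154176331), np.float64(0.0006045665154175863)]) upright top (array([ 0.50530613,  0.27376049, -0.01035404]), [np.float64(0.0010145260472518348), np.float64(0.0010145260472518842)])
```

```bash
python3 -m pendant '[[-1,[-16.3,3.2,20],[0,0,0.9]],[-1,[0,0,40],[0,0,0]],[-1,[0,0,40],[0,0,0]],[-1,[0,0,20],[0,0,0]],[-1,[0,0,6],[0,0,0]],[-1,[0,0,0],[0,0,0]]]' 12
```

```text
clock: 10.38
tool_pos: [0.4821, 0.2831, 0.0251]
eef_rot: [0.183, 0.983, 0.001, 0.001]
contact_force: [0.1, -0.5, 0.7]
opening: 0.998
finger_force: 0.0
```

```bash
python3 -m pendant '[[-1,[1.5,-1.5,2],[0,0,0]],[1,[0,0,0],[0,0,0]],[1,[0,0,0],[0,0,0]],[1,[0,0,0],[0,0,0]],[1,[0,0,0],[0,0,0]],[1,[0,0,0],[0,0,0]]]' 12
```

```text
clock: 11.12
tool_pos: [0.4789, 0.2814, 0.0222]
eef_rot: [0.183, 0.983, -0.0, -0.0]
contact_force: [-0.4, 0.2, 1.1]
opening: 0.569
finger_force: 12.0
```

```bash
python3 -m pendant '[[1,[0,0,-20],[0,0,0]],[1,[0,0,-40],[0,0,0]],[1,[0,0,-40],[0,0,0]]]'; python3 -m pendant '[[1,[-15.7,-41.5,0],[0,0,0]],[1,[-15.7,-41.5,0],[0,0,0]],[1,[-15.7,-41.5,0],[0,0,0]],[1,[-15.7,-41.5,0],[0,0,0]],[1,[-15.7,-41.5,0],[0,0,0]],[1,[-15.7,-41.5,0],[0,0,0]],[1,[-15.7,-41.5,0],[0,0,0]],[1,[-15.7,-41.5,0],[0,0,0]]]'
python3 -m pendant '[[1,[0,0,0],[0,0,-9.6]],[1,[0,0,0],[0,0,-9.7]],[1,[0,0,0],[0,0,0]],[1,[0,0,0],[0,0,0]]]'
python3 - <<'E'
from lib import *
d=snap("wrist","w5");np.save("pics/w5.npy",d["wfc"])
cv2.imwrite("pics/w5c.png",cv2.resize(d["img"][130:330,220:420,::-1],None,fx=3,fy=3,interpolation=cv2.INTER_CUBIC))
E
```

```text
clock: 11.5
tool_pos: [0.4787, 0.2813, 0.1227]
eef_rot: [0.183, 0.983, -0.0, -0.0]
contact_force: [0.6, -0.4, -1.6]
opening: 0.568
finger_force: 12.0
clock: 12.5
tool_pos: [0.4765, -0.0748, 0.122]
eef_rot: [0.183, 0.983, 0.0, -0.0]
contact_force: [1.1, 0.6, -0.8]
opening: 0.568
finger_force: 12.0
clock: 13.0
tool_pos: [0.4765, -0.0733, 0.122]
eef_rot: [0.017, 1.0, 0.0, -0.0]
contact_force: [-0.2, -0.3, -1.6]
opening: 0.569
finger_force: 12.0
```

View pics/w5c.png

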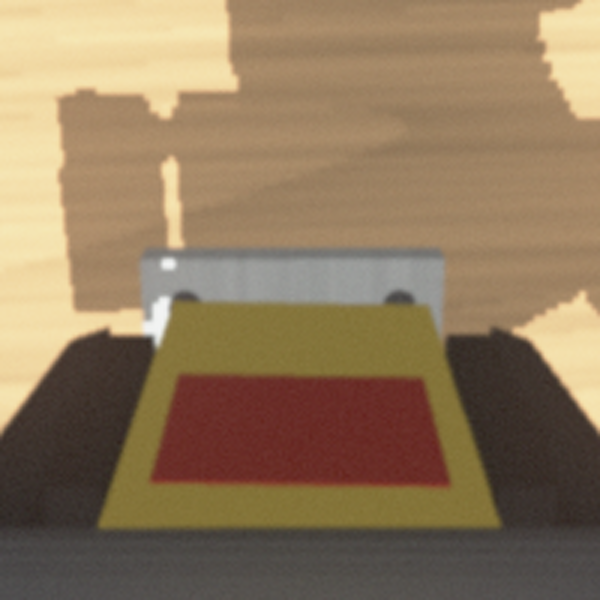

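The held sign hangs square: its rear bottom edge runs (172,304)–(434,307) in the crop, with the plate's near edge behind it at row 250.

```bash
python3 - <<'E'
from lib import *
q=dict(np.load("pics/wrist0.npz"));d={"camera_matrix":q["camera_matrix"],"wfc":q["tool_from_camera"]}
f=lambda x,y:(220+x/3,130+y/3)
for p in((172,304),(434,307)): print("tool frame rear bottom",plane(d,f(*p),.022)[0]*1e3)
w={**d,"wfc":np.load("pics/w5.npy")}
a,b=[plane(w,f(*p),.01)[0] for p in((141,257),(443,257))];print("plate end",(a+b)/2)
from scipy.spatial.transform import Rotation
H=np.array([.607,-.078]);e=np.array([np.cos(-.031),np.sin(-.031)]);n=np.array([-e[1],e[0]])
D=np.array([.4765,-.0733])-H;print("grip in holder mm",D@e*1e3,D@n*1e3,"plate end holder",((a+b)[:2]/2-H)@e*1e3,((a+b)[:2]/2-H)@n*1e3)
E
```

```text
tool frame rear bottom [  4.37461017 -22.92396913  22.        ]
tool frame rear bottom [ 3.69313959 28.41115516 22.        ]
plate end [ 0.49663346 -0.07433708  0.01      ]
grip in holder mm -130.58297643632253 0.6528897539669085 plate end holder -110.42704345335925 0.24034404257001735
```

```bash
python3 -m pendant '[[1,[0,-3.2,25],[0,0,0]],[1,[0,0,30],[0,0,0]],[1,[0,0,20],[0,0,0]],[1,[0,0,8],[0,0,0]],[1,[0,0,3],[0,0,0]],[1,[0,0,0],[0,0,0]]]'; python3 -m pendant '[[1,[0,0,1],[0,0,0]],[1,[0,0,0],[0,0,0]]]'; python3 -m pendant '[[1,[0,0,1],[0,0,0]],[1,[0,0,0],[0,0,0]]]'; python3 -m pendant '[[1,[0,0,1],[0,0,0]],[1,[0,0,0],[0,0,0]]]'
```

```text
clock: 13.8
tool_pos: [0.4768, -0.0766, 0.0365]
eef_rot: [0.016, 1.0, 0.0, 0.0]
contact_force: [0.5, -0.5, -0.4]
opening: 0.566
finger_force: 12.0
clock: 14.05
tool_pos: [0.4767, -0.0767, 0.0355]
eef_rot: [0.016, 1.0, 0.0, 0.0]
contact_force: [-0.0, -0.6, -0.8]
opening: 0.568
finger_force: 12.0
clock: 14.3
tool_pos: [0.4765, -0.0766, 0.0341]
eef_rot: [0.016, 1.0, 0.0, 0.0]
contact_force: [-0.1, 0.4, -2.0]
opening: 0.567
finger_force: 12.0
clock: 14.55
tool_pos: [0.4765, -0.0766, 0.033]
eef_rot: [0.016, 1.0, 0.0, -0.0]
contact_force: [-0.4, -0.3, -0.8]
opening: 0.569
finger_force: 12.0
```

```bash
python3 -m pendant '[[1,[0,0,1],[0,0,0]],[1,[0,0,0],[0,0,0]]]';python3 -m pendant '[[1,[0,0,0.7],[0,0,0]],[1,[0,0,0],[0,0,0]]]';  python3 - <<'E'
from lib import *
d=snap("side","s6")
cv2.imwrite("pics/s6c.png",cv2.resize(d["img"][170:250,290:420,::-1],None,fx=6,fy=6,interpolation=cv2.INTER_CUBIC))
E
```

```text
clock: 14.8
tool_pos: [0.4765, -0.0766, 0.0321]
eef_rot: [0.016, 1.0, 0.0, 0.0]
contact_force: [-0.4, 1.1, 0.0]
opening: 0.565
finger_force: 12.0
clock: 15.05
tool_pos: [0.4764, -0.0766, 0.032]
eef_rot: [0.016, 1.0, -0.0, 0.0]
contact_force: [-2.0, -0.1, 6.8]
opening: 0.569
finger_force: 12.0
```

View pics/s6c.png

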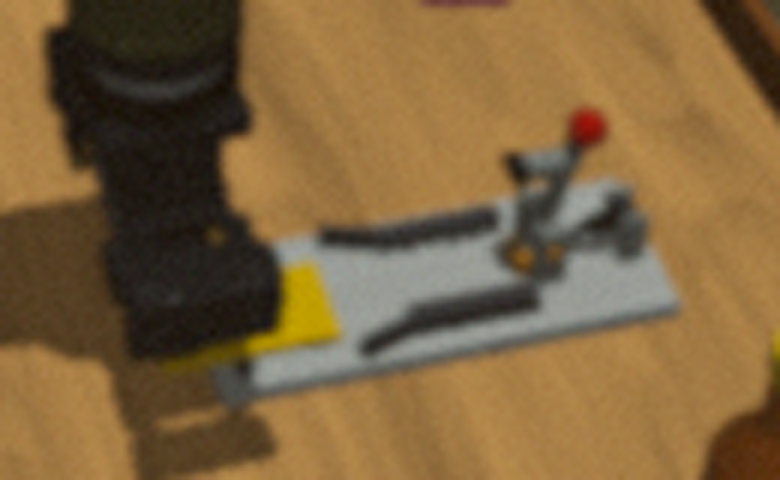

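The side view shows the sign's foot on the plate with its leading edge at crop (318,263)–(338,333). The rails lie ahead, from about (385,240) and (412,305), and the clip stands open.

```bash
python3 -m pendant '[[1,[0,0,-0.8],[0,0,0]],[1,[0,0,0],[0,0,0]]]'; python3 - <<'E'
from lib import *
q=dict(np.load("pics/side0.npz"));d={**q,"wfc":np.linalg.inv(q["camera_from_world"])}
H=np.array([.607,-.078]);e=np.array([np.cos(-.031),np.sin(-.031)]);n=np.array([-e[1],e[0]])
for nm,p,z in(("foot far",(318,263),.0155),("foot near",(338,333),.0155),("flare far tip top",(322,231),.021),("flare near tip top",(362,342),.021),("rail far end",(495,208),.021),("rail near end",(540,288),.021),("plate near R",(680,300),.01),("plate near L",(255,388),.01),("plate far R",(625,182),.01),("knob",(588,127),.099)):
    D=plane(d,(290+p[0]/6,170+p[1]/6),z)[0,:2]-H;print(nm,np.round([D@e*1e3,D@n*1e3],1))
E
```

```text
clock: 15.35
tool_pos: [0.4765, -0.0766, 0.0321]
eef_rot: [0.016, 1.0, 0.0, 0.0]
contact_force: [-0.3, -0.7, -1.6]
opening: 0.563
finger_force: 12.0
foot far [-45.4  16.9]
foot near [-49.2 -29.7]
flare far tip top [-38.8  32.5]
flare near tip top [-41.3 -42.5]
rail far end [50.8 25.7]
rail near end [ 53.7 -31.3]
plate near R [122.4 -47.2]
plate near L [-96.1 -48.4]
plate far R [127.1  36.2]
knob [79.9 -3.9]
```

```bash
python3 -m pendant '[[1,[-8,0.5,0],[0,0,0]],[1,[-12,0,0],[0,0,0]],[1,[-10,0,0],[0,0,0]]]' 6; python3 -m pendant '[[1,[-8,0,0],[0,0,0]],[1,[-8,0,0],[0,0,0]]]';python3 -m pendant '[[1,[-8,0,0],[0,0,0]],[1,[0,0,0],[0,0,0]]]'
```

```text
clock: 15.72
tool_pos: [0.5078, -0.077, 0.0321]
eef_rot: [0.016, 1.0, 0.0, 0.001]
contact_force: [0.5, 0.5, -0.8]
opening: 0.568
finger_force: 6.0
clock: 15.98
tool_pos: [0.5227, -0.0777, 0.0321]
eef_rot: [0.016, 1.0, -0.0, -0.0]
contact_force: [0.2, 0.6, -0.7]
opening: 0.57
finger_force: 6.0
clock: 16.23
tool_pos: [0.5314, -0.0777, 0.0322]
eef_rot: [0.016, 1.0, 0.0, 0.001]
contact_force: [-1.0, 0.7, -1.2]
opening: 0.564
finger_force: 6.0
```

```bash
python3 -m pendant '[[1,[-5,0,0],[0,0,0]],[1,[-5,0,0],[0,0,0]],[1,[-4,0,0],[0,0,0]]]' 4; for i in 1; do python3 -m pendant '[[1,[-2,0,0],[0,0,0]],[1,[-1,0,0],[0,0,0]]]' | grep -E 'pos|contact|open'; python3 -m pendant '[[1,[-1.5,0,0],[0,0,0]],[1,[-1,0,0],[0,0,0]]]' | grep -E 'pos|contact|open'; python3 -m pendant '[[1,[-1.5,0,0],[0,0,0]],[1,[-1,0,0],[0,0,0]]]'; done
```

```text
clock: 16.6
tool_pos: [0.545, -0.0782, 0.0322]
eef_rot: [0.016, 1.0, 0.0, 0.0]
contact_force: [-0.6, 0.4, -1.2]
opening: 0.569
finger_force: 4.0
tool_pos: [0.5475, -0.0784, 0.0322]
contact_force: [-0.3, -0.0, -0.9]
opening: 0.566
tool_pos: [0.55, -0.0784, 0.0322]
contact_force: [0.4, -0.9, -0.4]
opening: 0.57
clock: 17.35
tool_pos: [0.5526, -0.0785, 0.0322]
eef_rot: [0.016, 1.0, 0.0, 0.0]
contact_force: [0.6, -0.7, -1.0]
opening: 0.568
finger_force: 4.0
```

```bash
python3 -m pendant '[[1,[-1,0,0],[0,0,0]],[1,[-1,0,0],[0,0,0]]]' | grep -E 'pos|contact'; python3 -m pendant '[[1,[-1,0,0],[0,0,0]],[1,[-1,0,0],[0,0,0]]]' | grep -E 'pos|contact'; python3 -m pendant '[[1,[-1,0,0],[0,0,0]],[1,[-1,0,0],[0,0,0]]]'|grep -E 'clock|pos|contact|open'
```

```text
tool_pos: [0.5545, -0.0786, 0.0322]
contact_force: [0.1, 0.6, -1.0]
tool_pos: [0.5565, -0.0786, 0.0322]
contact_force: [0.1, 0.9, -1.0]
clock: 18.1
tool_pos: [0.5585, -0.0787, 0.0322]
contact_force: [0.3, 0.7, -1.2]
opening: 0.569
```

```bash
python3 -m pendant '[[1,[-1,0,0],[0,0,0]],[1,[-1,0,0],[0,0,0]]]' | grep -E 'pos|contact'; python3 -m pendant '[[1,[-1,0,0],[0,0,0]],[1,[-1,0,0],[0,0,0]]]'|grep -E 'clock|pos|contact|open'
```

```text
tool_pos: [0.5605, -0.0787, 0.0322]
contact_force: [-0.7, 0.4, -2.0]
clock: 18.6
tool_pos: [0.5625, -0.0789, 0.0322]
contact_force: [0.0, 0.3, -1.3]
opening: 0.565
```

```bash
python3 -m pendant '[[1,[-1,0,0],[0,0,0]],[1,[-0.5,0,0],[0,0,0]]]' | grep -E 'pos|contact'; python3 -m pendant '[[1,[-0.5,0,0],[0,0,0]],[1,[-0.5,0,0],[0,0,0]]]'|grep -E 'clock|pos|contact|open'
```

```text
tool_pos: [0.5641, -0.0789, 0.0322]
contact_force: [0.4, 0.3, -1.4]
clock: 19.1
tool_pos: [0.5649, -0.0789, 0.0322]
contact_force: [0.0, -0.6, -0.9]
opening: 0.567
```

```bash
python3 -m pendant '[[1,[-0.5,0,0],[0,0,0]],[1,[-0.5,0,0],[0,0,0]]]' | grep -E 'pos|contact'; python3 -m pendant '[[1,[-0.5,0,0],[0,0,0]],[1,[-0.5,0,0],[0,0,0]]]'|grep -E 'clock|pos|contact|open'
```

```text
tool_pos: [0.566, -0.0789, 0.0322]
contact_force: [0.7, -0.2, 0.2]
clock: 19.6
tool_pos: [0.567, -0.079, 0.0322]
contact_force: [0.4, -0.1, -1.4]
opening: 0.567
```

```bash
python3 -m pendant '[[1,[-0.5,0,0],[0,0,0]],[1,[-0.5,0,0],[0,0,0]]]' | grep -E 'pos|contact'
```

```text
tool_pos: [0.568, -0.079, 0.0322]
contact_force: [-0.2, -0.7, -1.0]
```

```bash
python3 -m pendant '[[1,[-0.5,0,0],[0,0,0]],[1,[-0.5,0,0],[0,0,0]]]' | grep -E 'pos|contact'; python3 -m pendant '[[1,[-0.5,0,0],[0,0,0]],[1,[-0.3,0,0],[0,0,0]]]'|grep -E 'clock|pos|contact|open'
```

```text
tool_pos: [0.569, -0.0791, 0.0322]
contact_force: [-0.5, 0.7, -2.1]
clock: 20.35
tool_pos: [0.5698, -0.0791, 0.0322]
contact_force: [-0.1, -0.3, -1.1]
opening: 0.571
```

```bash
python3 -m pendant '[[1,[-0.5,0,0],[0,0,0]],[1,[-0.3,0,0],[0,0,0]]]' | grep -E 'pos|contact'; python3 -m pendant '[[1,[-0.5,0,0],[0,0,0]],[1,[-0.3,0,0],[0,0,0]]]'|grep -E 'clock|pos|contact|open'
```

```text
tool_pos: [0.5706, -0.0791, 0.0322]
contact_force: [-0.6, 0.1, -1.0]
clock: 20.85
tool_pos: [0.5714, -0.0791, 0.0322]
contact_force: [0.2, -0.5, -1.7]
opening: 0.57
```

```bash
python3 - <<'E'
from lib import *
d=snap("side","s7")
cv2.imwrite("pics/s7c.png",cv2.resize(d["img"][180:235,330:410,::-1],None,fx=9,fy=9,interpolation=cv2.INTER_CUBIC))
E
```

```text
(no output)
```

View pics/s7c.png

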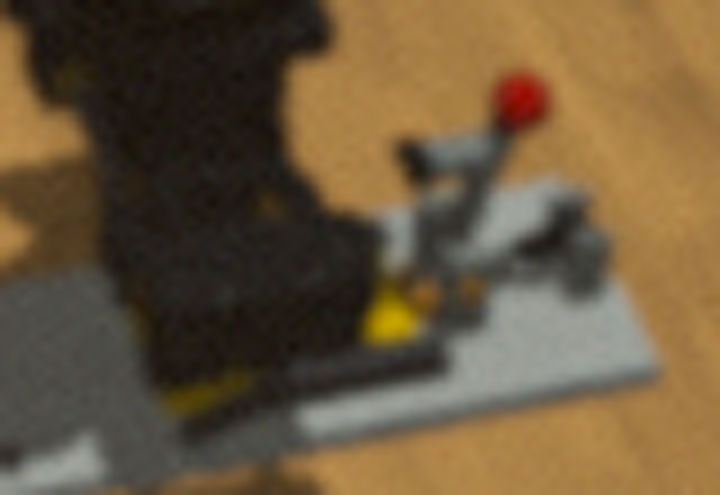

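The side view shows the yellow foot about to reach the brass stop, which is unmoved at crop (425,290). I'll creep on.

```bash
python3 -m pendant '[[1,[-0.4,0,0],[0,0,0]],[1,[-0.3,0,0],[0,0,0]]]' | grep -E 'pos|contact'; python3 -m pendant '[[1,[-0.4,0,0],[0,0,0]],[1,[-0.3,0,0],[0,0,0]]]'|grep -E 'clock|pos|contact|open'
```

```text
tool_pos: [0.5719, -0.0792, 0.0322]
contact_force: [-0.3, 0.5, -0.7]
clock: 21.4
tool_pos: [0.572, -0.0792, 0.0321]
contact_force: [-3.1, 0.1, 1.2]
opening: 0.571
```

```bash
python3 -m pendant '[[1,[-0.4,0,0],[0,0,0]],[1,[-0.3,0,0],[0,0,0]]]' | grep -E 'pos|contact'; python3 -m pendant '[[1,[-0.4,0,0],[0,0,0]],[1,[-0.3,0,0],[0,0,0]]]'|grep -E 'clock|pos|contact|open'
```

```text
tool_pos: [0.572, -0.0792, 0.0321]
contact_force: [-5.4, -0.1, 3.0]
clock: 21.9
tool_pos: [0.5723, -0.0793, 0.032]
contact_force: [-6.4, -0.2, 2.6]
opening: 0.569
```

```bash
python3 -m pendant '[[1,[-0.4,0,0],[0,0,0]],[1,[-0.3,0,0],[0,0,0]]]' | grep -E 'pos|contact'
```

```text
tool_pos: [0.5728, -0.0796, 0.0319]
contact_force: [-5.9, 0.7, 2.1]
```

```bash
python3 -m pendant '[[1,[1,0,-0.2],[0,0,0]],[1,[0,0,0],[0,0,0]]]' | grep -E 'pos|contact'
```

```text
tool_pos: [0.5729, -0.0796, 0.0321]
contact_force: [-5.2, 0.2, 0.3]
```

```bash
python3 -m pendant '[[1,[0.5,0,0],[0,0,0]],[1,[0,0,0],[0,0,0]]]' | grep -E 'pos|contact'; python3 -m pendant '[[1,[0.3,0,0],[0,0,0]],[1,[0,0,0],[0,0,0]]]' | grep -E 'pos|contact'
```

```text
tool_pos: [0.573, -0.0795, 0.0323]
contact_force: [-4.6, -0.8, -0.7]
tool_pos: [0.5731, -0.0794, 0.0324]
contact_force: [-3.4, -2.1, -0.5]
```

```bash
python3 -m pendant '[[1,[0.7,0,0],[0,0,0]],[1,[0.3,0,0],[0,0,0]]]' | grep -E 'pos|rot|contact'; python3 -m pendant '[[1,[0,0,0],[0,0,0]]]' | grep -E 'pos|rot|contact'
```

```text
tool_pos: [0.5731, -0.0789, 0.0326]
eef_rot: [0.016, 1.0, 0.0, 0.001]
contact_force: [-0.8, -0.1, -0.8]
tool_pos: [0.5731, -0.0787, 0.0326]
eef_rot: [0.016, 1.0, 0.0, 0.001]
contact_force: [-1.2, -0.6, -0.7]
```

```bash
python3 - <<'E'
from lib import *
s0={"img":cv2.imread("pics/s7.png")[:,:,::-1].copy()};d=snap("side","s8")
for n,x in(("before",s0),("after",d)):
    for b in((372,206,388,218),):
        m=mask(x,(8,110,90),(19,255,255),b);p=np.argwhere(m);print(n,[ (cen(c),cv2.contourArea(c)) for c in blobs(m,1)],p.mean(0),len(p))
    y=mask(x,(22,150,120),(34,255,255),(365,205,385,222));p=np.argwhere(y);print("yellow",p.mean(0),len(p))
a=cv2.cvtColor(s0["img"],cv2.COLOR_RGB2GRAY).astype(np.float32);b=cv2.cvtColor(d["img"],cv2.COLOR_RGB2GRAY).astype(np.float32)
print("motion brass patch",cv2.phaseCorrelate(a[206:218,374:388],b[206:218,374:388]))
print("motion fixed patch",cv2.phaseCorrelate(a[190:206,382:398],b[190:206,382:398]))
print(np.abs(a-b)[200:222,368:392].astype(int).max(0))
E
```

```text
before [((376.69696969696963, 212.30303030303028), 5.5), ((382.0, 211.33333333333331), 1.0)] [212.2        378.13333333] 15
yellow [215.31818182 373.27272727] 22
after [((376.69696969696963, 212.30303030303028), 5.5), ((382.0, 211.33333333333331), 1.0)] [212.2        378.13333333] 15
yellow [215.52631579 373.63157895] 19
motion brass patch ((0.5336182603853876, -0.048967799567289916), 1.0296774420473311)
motion fixed patch ((0.06654994516074986, 0.09039123519240277), 0.9424471352249384)
[17 21 25 19 27 24  7 11  8  8  5  6  6  7  4  6  7  8  6  6  7  4  4  6]
```

The brass patch is unchanged (its mask is identical before and after), so the stop held and the sign slipped in the fingers. The foot is home, so I release it and go to the knob.

```bash
python3 -m pendant '[[-0.3,[0,0,0],[0,0,0]],[-1,[0,0,0],[0,0,0]],[-1,[0,0,0],[0,0,0]],[-1,[0,0,-15],[0,0,0]],[-1,[0,0,-45],[0,0,0]],[-1,[0,0,-50],[0,0,0]],[-1,[0,0,-30],[0,0,0]]]' | grep -E 'pos|contact|open'; python3 -m pendant '[[-1,[-20,0,0],[0,0,0]],[-1,[0,0,0],[0,0,0]]]'; python3 - <<'E'
from lib import *
d=snap("wrist","w9");
cv2.imwrite("pics/w9c.png",cv2.resize(d["img"][120:320,220:420,::-1],None,fx=3,fy=3,interpolation=cv2.INTER_CUBIC))
s=snap("side","s9")
a=cv2.imread("pics/s8.png",0).astype(int);b=cv2.imread("pics/s9.png",0).astype(int);print(np.abs(a-b)[206:218,374:392].max(0))
E
```

```text
tool_pos: [0.573, -0.079, 0.1759]
contact_force: [-0.4, -1.1, 0.2]
opening: 0.999
clock: 24.45
tool_pos: [0.5932, -0.0798, 0.1737]
eef_rot: [0.016, 1.0, 0.0, 0.001]
contact_force: [-0.6, 0.1, 0.9]
opening: 1.0
finger_force: 0.0
[ 7  8  6  7  5  7  7  7  6  7  8  7  8  6  8  6  9 10]
```

View pics/w9c.png

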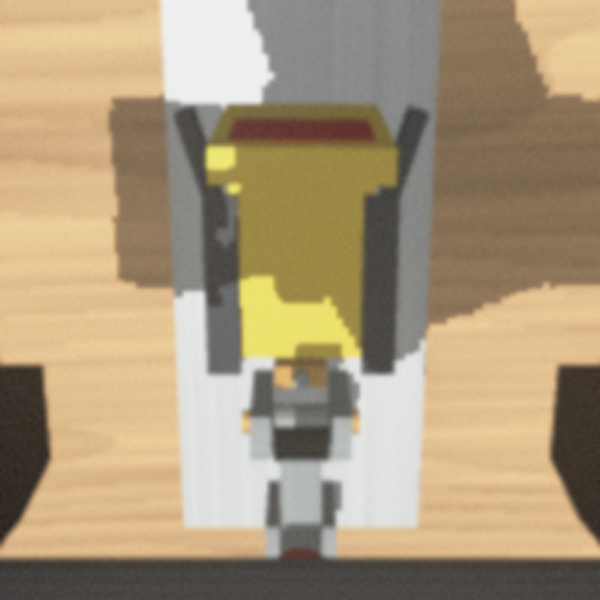

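The sign sits between the rails, with its foot's leading edge at crop row ~357 and the brass directly beyond it. I'll check the seam numerically.

```bash
python3 - <<'E'
import cv2
a=cv2.imread("pics/w9.png")[:,:,::-1]
for v in range(232,246): print(v,[a[v,u].tolist() for u in(305,312,316,324)])
E
```

```text
232 [[236, 225, 109], [236, 226, 111], [236, 226, 110], [235, 224, 107]]
233 [[236, 226, 109], [236, 225, 108], [236, 226, 110], [230, 218, 104]]
234 [[235, 224, 108], [236, 226, 111], [236, 226, 110], [205, 185, 90]]
235 [[236, 225, 109], [236, 226, 111], [236, 225, 110], [167, 148, 74]]
236 [[236, 226, 110], [235, 224, 108], [235, 225, 110], [154, 136, 70]]
237 [[236, 227, 117], [235, 223, 111], [234, 222, 108], [154, 137, 71]]
238 [[233, 225, 146], [220, 205, 103], [220, 203, 100], [145, 128, 68]]
239 [[230, 227, 202], [178, 163, 102], [171, 151, 80], [130, 111, 70]]
240 [[225, 226, 222], [138, 124, 97], [126, 105, 67], [112, 94, 62]]
241 [[223, 225, 223], [145, 125, 99], [138, 111, 76], [114, 94, 66]]
242 [[209, 212, 210], [190, 156, 112], [189, 150, 96], [129, 104, 70]]
243 [[165, 168, 165], [211, 170, 115], [216, 171, 109], [139, 113, 76]]
244 [[128, 129, 126], [216, 175, 117], [217, 173, 110], [139, 112, 77]]
245 [[112, 114, 110], [216, 175, 116], [218, 174, 110], [138, 111, 75]]
```

```bash
python3 -m pendant '[[-1,[-45,0,0],[0,0,0]],[-1,[-50,-0.7,0],[0,0,0]],[-1,[0,0,45],[0,0,0]],[-1,[0,0,35],[0,0,0]],[-1,[0,0,12],[0,0,0]],[-1,[0,0,0],[0,0,0]]]' 25; python3 -m pendant '[[1,[0,0,0],[0,0,0]],[1,[0,0,0],[0,0,0]],[1,[0,0,0],[0,0,0]],[1,[0,0,0],[0,0,0]],[1,[0,0,0],[0,0,0]],[1,[0,0,0],[0,0,0]],[1,[0,0,0],[0,0,0]],[1,[0,0,0],[0,0,0]]]'
```

```text
clock: 25.3
tool_pos: [0.6862, -0.0834, 0.08]
eef_rot: [0.016, 1.0, 0.0, -0.001]
contact_force: [-0.3, 0.7, -0.4]
opening: 0.999
finger_force: 0.0
clock: 26.3
tool_pos: [0.6869, -0.0826, 0.0803]
eef_rot: [0.016, 1.0, 0.001, -0.0]
contact_force: [0.0, 1.6, -0.8]
opening: 0.213
finger_force: 25.0
```

```bash
python3 -m pendant '[[1,[4.35,0,-0.75],[0,0,0]],[1,[4.35,0,-0.75],[0,0,0]],[1,[4.45,0,-0.2],[0,0,0]],[1,[4.45,0,-0.2],[0,0,0]],[1,[4.4,0,0.4],[0,0,0]],[1,[4.4,0,0.4],[0,0,0]],[1,[4.35,0,1],[0,0,0]],[1,[4.35,0,1],[0,0,0]]]'; python3 -m pendant '[[1,[4.1,0,1.55],[0,0,0]],[1,[4.1,0,1.55],[0,0,0]],[1,[3.9,0,2.1],[0,0,0]],[1,[3.9,0,2.1],[0,0,0]]]'
```

```text
clock: 27.3
tool_pos: [0.6544, -0.0816, 0.0807]
eef_rot: [0.016, 1.0, 0.001, 0.003]
contact_force: [4.8, 1.8, -0.8]
opening: 0.212
finger_force: 25.0
clock: 27.8
tool_pos: [0.6349, -0.081, 0.072]
eef_rot: [0.016, 1.0, 0.0, -0.001]
contact_force: [0.3, 2.8, 2.3]
opening: 0.214
finger_force: 25.0
```

```bash
python3 -m pendant '[[1,[3.6,0,2.6],[0,0,0]],[1,[3.6,0,2.6],[0,0,0]],[1,[3.25,0,3.05],[0,0,0]],[1,[3.25,0,3.05],[0,0,0]]]';  python3 -m pendant '[[1,[2.75,0,3.45],[0,0,0]],[1,[2.75,0,3.45],[0,0,0]],[1,[2.3,0,3.8],[0,0,0]],[1,[2.3,0,3.8],[0,0,0]]]'
```

```text
clock: 28.3
tool_pos: [0.621, -0.0806, 0.0598]
eef_rot: [0.016, 1.0, 0.001, -0.001]
contact_force: [1.0, 4.8, -2.9]
opening: 0.214
finger_force: 25.0
clock: 28.8
tool_pos: [0.6113, -0.0803, 0.0451]
eef_rot: [0.016, 1.0, 0.001, -0.001]
contact_force: [2.3, 4.2, -3.0]
opening: 0.21
finger_force: 25.0
```

```bash
python3 -m pendant '[[1,[1,0,2.2],[0,0,0]],[1,[1,0,2.2],[0,0,0]],[1,[0.6,0,1.5],[0,0,0]],[1,[0,0,0],[0,0,0]]]' | grep -E 'pos|contact'; python3 -m pendant '[[1,[0.4,0,1],[0,0,0]],[1,[0,0,0],[0,0,0]]]'| grep -E 'pos|contact'; python3 -m pendant '[[1,[0.2,0,0.7],[0,0,0]],[1,[0,0,0],[0,0,0]]]'| grep -E 'pos|contact'
```

```text
tool_pos: [0.6088, -0.0802, 0.0392]
contact_force: [1.8, 4.6, -2.0]
tool_pos: [0.6085, -0.0802, 0.0383]
contact_force: [3.2, 4.6, -2.5]
tool_pos: [0.6082, -0.0802, 0.0376]
contact_force: [1.8, 5.4, -2.1]
```

```bash
python3 -m pendant '[[1,[0.2,-0.5,0.6],[0,0,0]],[1,[0,0,0],[0,0,0]]]'| grep -E 'pos|contact'; python3 -m pendant '[[1,[0.2,0,0.5],[0,0,0]],[1,[0,0,0],[0,0,0]]]'| grep -E 'pos|contact'
```

```text
tool_pos: [0.608, -0.0802, 0.037]
contact_force: [1.2, 5.0, -2.6]
tool_pos: [0.608, -0.0802, 0.0369]
contact_force: [0.1, 5.9, -0.0]
```

```bash
python3 -m pendant '[[1,[0,1.2,0.2],[0,0,0]],[1,[0,0,0],[0,0,0]]]'| grep -E 'pos|contact'; python3 -m pendant '[[-0.2,[0,0,0],[0,0,0]],[-0.2,[0,0,0],[0,0,0]],[-0.2,[0,0,0],[0,0,0]],[-0.2,[0,0,0],[0,0,0]]]' | grep -E 'pos|contact|open'; python3 -m pendant '[[-0.2,[0,0,-15],[0,0,0]],[-0.2,[0,0,-40],[0,0,0]],[-0.2,[0,0,-50],[0,0,0]],[-0.2,[30,0,-40],[0,0,0]],[-0.2,[20,0,0],[0,0,0]],[-0.2,[0,0,0],[0,0,0]]]'; python3 - <<'E'
from lib import *
d=snap("wrist","w10");s=snap("side","s10")
A=cv2.resize(d["img"][130:310,230:410,::-1],(560,560),interpolation=cv2.INTER_CUBIC)
cv2.imwrite("pics/f.png",A)
K=mask(d,(0,110,40),(9,255,255),(290,160,350,300))|mask(d,(168,110,40),(180,255,255),(290,160,350,300))
b=(340,190,390,230);h=mask(s,(0,140,70),(8,255,255),b)|mask(s,(170,140,70),(180,255,255),b)
for c in blobs(K,10):print(cen(c),cv2.contourArea(c), "tri",tri([(d,cen(c)),(s,cen(blobs(h,3)[0]))]))
E
```

```text
tool_pos: [0.608, -0.0801, 0.0369]
contact_force: [1.4, 4.7, -0.7]
tool_pos: [0.6083, -0.0809, 0.0375]
contact_force: [-0.2, -0.0, 0.8]
opening: 0.597
clock: 31.8
tool_pos: [0.5576, -0.0791, 0.1839]
eef_rot: [0.016, 1.0, -0.0, 0.0]
contact_force: [1.5, -0.6, -0.6]
opening: 0.601
finger_force: 0.0
(321.10484668644904, 199.21810089020772) 337.0 tri (array([ 0.58929917, -0.07812814,  0.05004877]), [np.float64(0.018882832854913694), np.float64(0.01888283285491388)])
(320.59182259182256, 240.45530145530145) 240.5 tri (array([ 0.60883155, -0.07832298,  0.05466515]), [np.float64(0.0010985181970055754), np.float64(0.0010985181970055674)])
```

View pics/f.png

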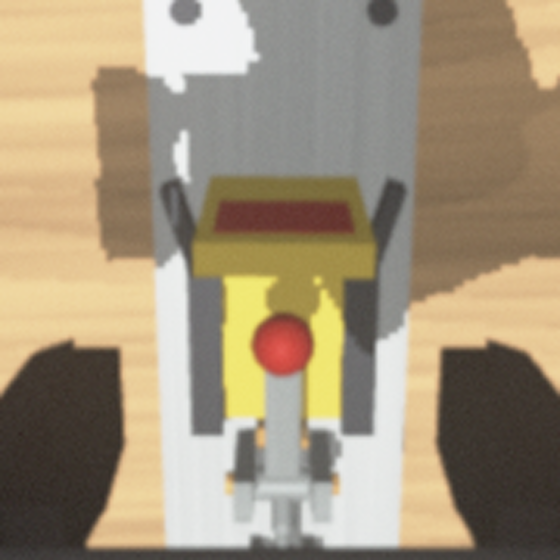

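The picture shows the clip shut on the foot: knob at (283,345), triangulated at z≈55 mm as expected on a 5 mm foot. The foot's edge meets the brass at row ~420, and the gripper is clear of everything.

```bash
python3 -c "
from plant import r
print(r.finish_job())"
```

```text
the job is handed in; nothing more can be done
None
```

The yellow sign's foot is in the holder against the brass stop, with the clip lowered onto it and the gripper clear, handed in at about 32 s; the insertion push briefly reached 6.4 N, but the camera showed no movement of the stop.

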